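# Line up the hot-air hoods by size

### The arm

A 6-joint arm with a two-finger parallel gripper is mounted at the origin on the work surface. World frame = base frame: x ahead of the robot, y to its left, z up, the work surface at z = 0. Lengths are in mm, angles in rad, forces in N, time in s.
With the tool pointing down it reaches from about 250 to 800 mm from the base axis. Payload 3.9 kg.
Tool frame: the origin (TCP) lies at the very end of the fingers, on their centre line; the grasp point (between the pads) lies 19 mm behind it; z points along the fingers, y is the line along which they close (so a half turn about z gives the same grasp; the last joint's range is limited). The gripper opens to 85 mm and grips with 20 to 120 N. Pads are 22 mm wide; open, the fingers measure 114 mm over their backs; the gripper's body (76 mm by 85 mm) begins 54 mm behind the grasp point. The pads swing forward as they close: fully open they stand 13 mm farther back than shut.
Start: joints at [1.323, 0.26, -0.138, 1.173, 0, 1.571], TCP at [128.764, 508.955, 231.304] pointing down, gripper open.
Joint ranges: [-2.78, 2.78], [-0.83, 1.72], [-1.28, 1.37], [-1.9, 2.12], [-1.57, 1.48], [-3.14, 3.14]. Speed limits (rad/s): [2.57, 2.57, 3.14, 3.14, 3.14, 3.14].

### API

Orientations are given as a unit quaternion [w, x, y, z].
In Python, from rig import ctrl gives the robot as it stands. The module is installed in compiled form; this text tells all that it offers.
- The arm moves only by the tool servo_tool, never from a script. Its argument "targets" is a list of rows, each an object with "claw": the closure, from -1 (fully open) to 1 (shut); "offset": the shift along the tool's x, y, z in units of 400 mm (1.0 is 400 mm), a list of three; "twist": the turn about the tool's z in units of 60 degrees (1.0 is 60 degrees). In form: [{"claw": claw, "offset": [dx, dy, dz], "twist": twist}, ...]. A call has 1 to 12 rows; each row is the pose to reach, as a shift and turn from the pose commanded when the call began, along the tool's axes at that moment; what a row does not reach only later rows make up. A row lasts 1/12 s, in which the tool goes at most 41.7 mm and 7.16 degrees, less where a joint would pass 70% of its speed; a pose out of reach is approached as far as the arm can. A call with a number of a shift or a turn outside -1 to 1 is refused whole. A call with a gripper value outside its range is refused whole. The fingers move at their own pace and stop on an object; "newtons" is the grip in N (left out, the last holds). Time passes only in rows, so rows that repeat a pose let the fingers close. It gives the time, the measured TCP pose, the force, the opening and the grip force at its end, in the units of the state.
- ctrl.read_state(): the state, without advancing time (a new reading comes with each control period).
- ctrl.capture(name): name is "scene" or "top"; returns the picture (420x560x3 uint8, red, green, blue); there is no depth.
- ctrl.calibration(name): a dict with "camera_matrix" (3x3 intrinsics, pixels), "dist_coeffs" ([k1, k2, p1, p2, k3] as OpenCV has them; the pictures are not rectified), "origin" and "attitude" of the camera in the world. Camera axes: x right, y up, looking along -z (the intrinsics and any distortion apply to the point x, -y, -z); pixel columns grow to the right and rows downward; lengths in mm; the calibration is good to about 2 mm. A picture is of the moment at which its call begins. calibration takes no time and is no camera call.
- ctrl.finish_job(): hands the job in; it is judged then, once.
The state is a dict: "clock": time; "qpos": joint angles; "joint_velocities": joint speeds; "effort": joint torques, N m; "position": TCP position; "tool_rot": TCP orientation; "contact_force": force on the tool from outside, world axes, zero at the start; "wrist_torque": the same for the moment, N m; "opening": opening from 0.0 (shut) to 1.0 (fully open); "gripper_force": force on a finger pad.
Only numpy, scipy, OpenCV 4.12 (cv2) and the standard library are available. Lean on these libraries where they do the work, as an engineer would, in place of code of your own. Each camera call takes 0.05 s, during which the arm holds its last target. There are 200 camera calls.

### The job

Line up the four loose steel hot-air hoods on the row of black rubber seats in order of size: the largest on the seat next to the hot-air handpiece in its holder, then ever smaller, so that the smallest is farthest from it. Stand each one upright, collar up, in the middle of its own seat (within 1 cm or so), and let go of it. Do not knock a hood over, and leave the opened phone where it lies.

Things in the scene. Friction and masses are not known exactly. Their poses are not given: they have to be found in the camera images.
- hood_a: hot-air hood, loose bare steel: square hood 48 x 48 mm and 22 mm tall, mouth down, then a round shoulder 46 mm in diameter and 6 mm high, then a round collar 22 mm in diameter from 28 to 52 mm above the underside, with a dark bore in its top. Stands upright on the bench. Origin: centre of the underside; z up, x and y along the square sides. 85 g, varying by a third either way
- hood_b: hot-air hood, loose bare steel: square hood 26 x 26 mm and 22 mm tall, mouth down, then a round shoulder 24 mm in diameter and 6 mm high, then a round collar 22 mm in diameter from 28 to 52 mm above the underside, with a dark bore in its top. Stands upright on the bench. Origin: centre of the underside; z up, x and y along the square sides. 40 g, varying by a third either way
- hood_c: hot-air hood, loose bare steel: square hood 60 x 60 mm and 22 mm tall, mouth down, then a round shoulder 58 mm in diameter and 6 mm high, then a round collar 22 mm in diameter from 28 to 52 mm above the underside, with a dark bore in its top. Stands upright on the bench. Origin: centre of the underside; z up, x and y along the square sides. 120 g, varying by a third either way
- hood_d: hot-air hood, loose bare steel: square hood 37 x 37 mm and 22 mm tall, mouth down, then a round shoulder 35 mm in diameter and 6 mm high, then a round collar 22 mm in diameter from 28 to 52 mm above the underside, with a dark bore in its top. Stands upright on the bench. Origin: centre of the underside; z up, x and y along the square sides. 60 g, varying by a third either way
- seat_p: one of four identical black rubber seats, 66 x 66 mm and 4 mm thick, fixed in a straight row at 88 mm pitch on an aluminium base plate; its top is 10 mm above the bench. Origin: centre of the underside, 6 mm above the bench; z up, y along the row, x across it. The letter says nothing of the place in the row
- seat_q: one of four identical black rubber seats, 66 x 66 mm and 4 mm thick, fixed in a straight row at 88 mm pitch on an aluminium base plate; its top is 10 mm above the bench. Origin: centre of the underside, 6 mm above the bench; z up, y along the row, x across it. The letter says nothing of the place in the row
- seat_r: one of four identical black rubber seats, 66 x 66 mm and 4 mm thick, fixed in a straight row at 88 mm pitch on an aluminium base plate; its top is 10 mm above the bench. Origin: centre of the underside, 6 mm above the bench; z up, y along the row, x across it. The letter says nothing of the place in the row
- seat_s: one of four identical black rubber seats, 66 x 66 mm and 4 mm thick, fixed in a straight row at 88 mm pitch on an aluminium base plate; its top is 10 mm above the bench. Origin: centre of the underside, 6 mm above the bench; z up, y along the row, x across it. The letter says nothing of the place in the row
- holder: fixed hot-air handpiece in its forked holder, black and dark steel: base 70 x 50 mm, handpiece 32 mm thick and 114 mm long lying across the row, 68 mm high. In line with the row, 90 mm beyond the centre of the end seat, at either end (a round brass-filled pot, 50 mm wide, 40 mm high, is at the other). Origin: centre of its underside on the bench; z up, y along the row
- phone: opened phone lying face down, loose: black, 150 x 72 mm and 8 mm thick (10 mm with the parts on it), green circuit board at its far end, 170 g, between the hoods. Origin: centre of the underside; x along its length, z up. To be left where it lies

How it is judged:
By the outcome, as a careful person would: the job done as asked, in the order asked, and still so for the second after the job is handed in, with the robot touching nothing.
It also fails if it takes over 96 s, if anything falls off the work surface, if the arm or the gripper's body presses on something with over 40 N, if the wrist force passes 120 N, or if a joint passes its speed limit or range.

## Working session

There is one attempt and no reset: what is moved stays moved. The work goes in short steps, Python scripts to look and compute and a tool call to move; the robot and the scene stay as the last step left them, time stands still between calls to the robot, and variables do not carry over. Pictures are saved under pics/ and viewed, at most 14 in all, crops included, and the job is handed in when it is done.

Besides the shell and the picture viewer there is one more tool, called after "Call:" as name(argument=value, ...), one argument or row to a line, values as JSON. servo_tool: Moves the arm, as the interface text tells. Shifts and turns lie within -1 to 1; 1 stands for 400 mm of shift or 60 degrees of turn. Its arguments: {"type":"object","properties":{"targets":{"type":"array"},"newtons":{"type":"number"}},"required":["targets"]}

```bash
mkdir -p pics
python3 - <<'E'
from rig import ctrl
import cv2
for n in("scene","top"):
    cv2.imwrite(f"pics/{n}0.png",ctrl.capture(n)[:,:,::-1]); print(n,ctrl.calibration(n))
print(ctrl.read_state())
E
```

```text
scene {'camera_matrix': array([[379.62859963,   0.        , 272.81411643],
       [  0.        , 379.62859963, 215.90997394],
       [  0.        ,   0.        ,   1.        ]]), 'dist_coeffs': array([0.00315047, 0.        , 0.        , 0.        , 0.        ]), 'origin': array([944.60788763,  78.32729802, 668.116546  ]), 'attitude': array([0.60849969, 0.17719796, 0.20775022, 0.74509654])}
top {'camera_matrix': array([[482.77769057,   0.        , 289.02137409],
       [  0.        , 482.77769057, 202.98211541],
       [  0.        ,   0.        ,   1.        ]]), 'dist_coeffs': array([0.04617467, 0.        , 0.        , 0.        , 0.        ]), 'origin': array([375.03717401, -13.99672368, 999.05859339]), 'attitude': array([ 0.71285998,  0.06168648, -0.05981879, -0.69602237])}
{'clock': 0.1, 'qpos': array([ 1.32298577e+00,  2.60601345e-01, -1.39195785e-01,  1.17271207e+00,
       -2.06268789e-06,  1.57080883e+00]), 'joint_velocities': array([-0.0002531 , -0.00155118,  0.00457264,  0.00018717, -0.00154214,
       -0.00030601]), 'effort': array([ 1.17082396e-03, -4.06511199e+01,  2.54526168e+01,  1.00976360e-02,
        2.03289023e-04, -6.24544384e-06]), 'position': array([128.62803854, 508.38637083, 230.57379894]), 'tool_rot': array([-1.04817097e-04,  1.23594636e-01,  9.92332420e-01, -8.50000119e-04]), 'contact_force': array([-0.53578881,  0.52375122, -0.66260119]), 'wrist_torque': array([-0.02695438, -0.02739922,  0.0239976 ]), 'gripper_force': 0.0, 'opening': 1.0020298864783537}
```

View pics/scene0.png

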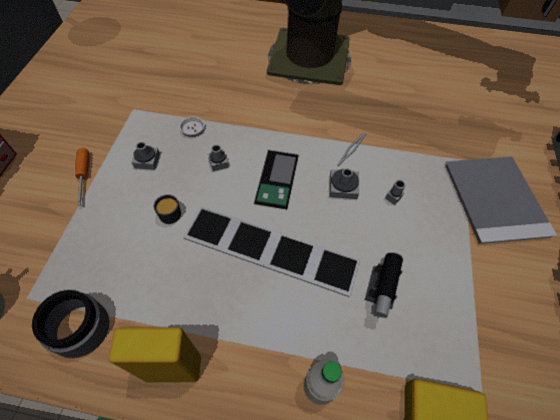

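View pics/top0.png

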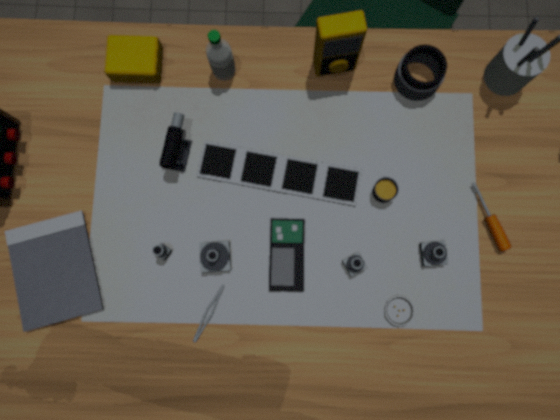

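The scene view shows the hoods at about (145,153), (218,157), (345,182) and (397,190), with the handpiece at (387,283). In the top view the handpiece is at (175,145), so the end seat next to it is (218,161). The hoods there are at (162,251) tiny, (215,256) largest, (354,264) and (433,253).

```bash
cat > h.py <<'E'
import numpy as np, cv2
from rig import ctrl
from scipy.spatial.transform import Rotation as R
C={n:ctrl.calibration(n) for n in("scene","top")}
def ray(n,p):
    c=C[n]; u=cv2.undistortPoints(np.array([[p]],float),c["camera_matrix"],c["dist_coeffs"])[0,0]
    w,x,y,z=c["attitude"]; d=R.from_quat([x,y,z,w]).apply([u[0],-u[1],-1]); return np.array(c["origin"]),d/np.linalg.norm(d)
def plane(n,p,z):
    o,d=ray(n,p); return (o+d*(z-o[2])/d[2])
def proj(n,P):
    c=C[n]; w,x,y,z=c["attitude"]; q=R.from_quat([x,y,z,w]).inv().apply(np.array(P)-c["origin"])*[1,-1,-1]
    return cv2.projectPoints(q.reshape(-1,1,3),np.zeros(3),np.zeros(3),c["camera_matrix"],c["dist_coeffs"])[0].reshape(-1,2)
def tri(p,q):
    o1,d1=ray("top",p);o2,d2=ray("scene",q)
    t=np.linalg.lstsq(np.c_[d1,-d2],o2-o1,rcond=None)[0]; a=o1+d1*t[0];b=o2+d2*t[1]
    return (a+b)/2,np.linalg.norm(a-b)
def seats(n,img):
    m=(img.max(2)<45).astype(np.uint8); out=[]
    for k in cv2.findContours(m,cv2.RETR_EXTERNAL,cv2.CHAIN_APPROX_NONE)[0]:
        a=cv2.contourArea(k); r=cv2.minAreaRect(k)
        if 600<a<1500 and a/(r[1][0]*r[1][1])>.8 :
            M=cv2.moments(k); out.append((M["m10"]/M["m00"],M["m01"]/M["m00"],a,r[2]))
    return sorted(out)
E
python3 - <<'E'
from h import *
I={n:cv2.imread(f"pics/{n}0.png") for n in C}
S={n:seats(n,I[n]) for n in C}
for n in S:
    print(n)
    for s in S[n]: print(np.round(s,1), plane(n,s[:2],10).round(1))
t=S["top"];s=S["scene"][::-1]
pts={"top":[(162,251),(215,256),(354,264),(433,253)],"scene":[(397,190),(345,182),(218,157),(145,153)]}
rows=[]
for n in pts:
    rows.append(np.hstack([cv2.resize(I[n][y-25:y+25,x-25:x+25],(200,200),interpolation=cv2.INTER_CUBIC) for x,y in pts[n]]))
m=np.vstack(rows); m=np.clip(m*1.6,0,255).astype(np.uint8)
cv2.imwrite("pics/crops.png",m)
E
```

```text
scene
[208.9 226.7 821.   26.6] [ 595.7 -114.3   10. ]
[249.4 240.6 869.5  20.6] [609.8 -28.   10. ]
[291.6 255.1 929.5  19.2] [624.   58.2  10. ]
[335.7 270.2 997.5  18.4] [638.1 144.7  10. ]
top
[174.3 149.7 828.   13.2] [655.4 235.8  10. ]
[217.5 161.2 747.   11.8] [632.7 143.6  10. ]
[258.3 168.7 754.5  11.3] [618.5  57.1  10. ]
[299.3 176.2 753.5  11.3] [604.5 -29.5  10. ]
[340.4 183.8 765.5  10.3] [ 590.2 -115.8   10. ]
```

View pics/crops.png

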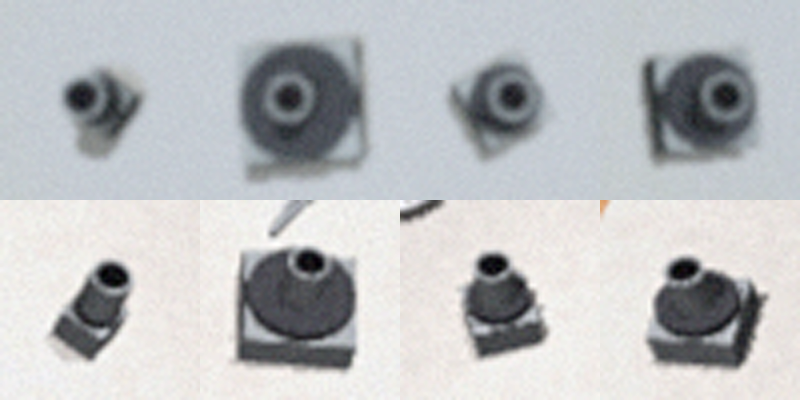

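Crops (4x): the bores are clear dark ellipses. In the top view they sit at b (157.5,250), c (212,255), d (357,263), a (439,252). In the scene view they are at b (400,184), c (348,172), d (216,148), a (141,145). All four stand upright, and the widths fit b, c, d, a.

```bash
cat >> h.py <<'E'
def bore(img,p,r=6):
    x,y=np.round(p).astype(int); g=img.max(2)[y-r:y+r+1,x-r:x+r+1].astype(float)
    k,l,s,c=cv2.connectedComponentsWithStats((g<(g.min()+60)).astype(np.uint8)*1) [:4]
    yy,xx=np.mgrid[-r:r+1,-r:r+1]; rr=np.hypot(xx,yy)<4.5
    w=np.clip(75-g,0,None)*rr
    return np.array([x+(w*xx).sum()/w.sum(),y+(w*yy).sum()/w.sum()])
E
python3 - <<'E'
from h import *
I={n:cv2.imread(f"pics/{n}0.png") for n in C}
T=dict(b=(157.5,250.3),c=(212,255.3),d=(357.3,263),a=(439.3,252.3))
S=dict(b=(400.3,183.8),c=(347.8,172.5),d=(216.3,148),a=(141,145.3))
for k in "cadb":
    p=bore(I["top"],T[k]);q=bore(I["scene"],S[k]); print(k,p.round(1),q.round(1),tri(p,q),plane("top",p,52).round(1),plane("scene",q,52).round(1))
t=seats("top",I["top"])[1:];s=seats("scene",I["scene"])[::-1]
for a,b in zip(t,s): print(tri(a[:2],b[:2]))
E
```

```text
c [211.9 255. ] [347.  172.1] (array([433.04829301, 139.21190031,  49.13389146]), np.float64(0.4114711777309711)) [432.9 138.5  52. ] [435.4 139.1  52. ]
a [439.  251.6] [140.6 145.2] (array([ 450.58150087, -304.60964095,   48.55692169]), np.float64(0.3977938289994576)) [ 450.4 -303.8   52. ] [ 453.3 -302.3   52. ]
d [356.7 262.7] [215.8 148. ] (array([ 424.88797171, -144.16929422,   48.60976704]), np.float64(0.6599440927665796)) [ 424.8 -144.    52. ] [ 427.7 -142.6   52. ]
b [157.1 249.8] [399.7 183.6] (array([440.87854452, 246.69282333,  49.50359873]), np.float64(0.6344295724159795)) [440.7 245.7  52. ] [442.8 246.3  52. ]
(array([634.63477826, 145.09480152,   2.56110706]), np.float64(0.6710824907746831))
(array([620.3511856 ,  57.80924583,   2.53466956]), np.float64(0.35796715130690576))
(array([606.11745023, -29.37608783,   2.60967256]), np.float64(0.46180246678432524))
(array([ 591.7743869 , -116.48328104,    2.64063406]), np.float64(0.09833839653711844))
```

```bash
cat >> h.py <<'E'
def off(x,y,z):
    s=ctrl.read_state(); w,a,b,c=s["tool_rot"]
    r=R.from_quat([a,b,c,w]); print("clock",round(s["clock"],2),"pos",s["position"].round(1),"F",s["contact_force"].round(1),"open",round(s["opening"],3),"tooly",r.apply([0,1,0]).round(3),
      "off",(r.inv().apply(np.array([x,y,z])-s["position"])/400).round(4))
E
python3 -c "
from h import *
off(434,139,130)"
```

```text
clock 0.1 pos [128.6 508.4 230.6] F [-0.5  0.5 -0.7] open 1.002 tooly [ 0.245  0.969 -0.002] off [-0.9666 -0.7076  0.2526]
```

Call:
servo_tool(
  targets=[
    {"claw": -0.3,"offset": [-0.05,-0.036,0.012],"twist": 0},
    {"claw": -0.3,"offset": [-0.967,-0.708,0.25],"twist": 0},
    {"claw": -0.3,"offset": [-0.967,-0.708,0.25],"twist": 0},
    {"claw": -0.3,"offset": [-0.967,-0.708,0.25],"twist": 0},
    {"claw": -0.3,"offset": [-0.967,-0.708,0.25],"twist": 0},
    {"claw": -0.3,"offset": [-0.967,-0.708,0.25],"twist": 0},
    {"claw": -0.3,"offset": [-0.967,-0.708,0.25],"twist": 0},
    {"claw": -0.3,"offset": [-0.967,-0.708,0.25],"twist": 0},
    {"claw": -0.3,"offset": [-0.967,-0.708,0.25],"twist": 0},
    {"claw": -0.3,"offset": [-0.967,-0.708,0.25],"twist": 0},
    {"claw": -0.3,"offset": [-0.967,-0.708,0.25],"twist": 0},
    {"claw": -0.3,"offset": [-0.967,-0.708,0.25],"twist": 0},
  ],
  newtons=30,
)

```text
clock: 1.1
position: [431.0, 142.3, 132.0]
tool_rot: [-0.0, 0.124, 0.992, 0.0]
contact_force: [1.3, 1.0, 0.6]
opening: 0.649
gripper_force: 0.0
```

Call:
servo_tool(
  targets=[
    {"claw": -0.3,"offset": [0,0,0],"twist": 0},
    {"claw": -0.3,"offset": [0,0,0],"twist": 0},
  ],
)

```text
clock: 1.27
position: [430.8, 142.4, 131.8]
tool_rot: [-0.001, 0.126, 0.992, -0.0]
contact_force: [-0.3, 0.1, 0.4]
opening: 0.65
gripper_force: 0.0
```

```bash
python3 -c "
from h import *
off(434,139,32)"
```

```text
clock 1.27 pos [430.8 142.4 131.8] F [-0.3  0.1  0.4] open 0.65 tooly [ 0.25   0.968 -0.001] off [-0.0104 -0.0059  0.2494]
```

Call:
servo_tool(
  targets=[
    {"claw": -0.3,"offset": [-0.01,-0.006,0.06],"twist": 0},
    {"claw": -0.3,"offset": [-0.01,-0.006,0.12],"twist": 0},
    {"claw": -0.3,"offset": [-0.01,-0.006,0.16],"twist": 0},
    {"claw": -0.3,"offset": [-0.01,-0.006,0.2],"twist": 0},
    {"claw": -0.3,"offset": [-0.01,-0.006,0.225],"twist": 0},
    {"claw": -0.3,"offset": [-0.01,-0.006,0.249],"twist": 0},
    {"claw": -0.3,"offset": [-0.01,-0.006,0.249],"twist": 0},
  ],
)

```text
clock: 1.85
position: [431.0, 141.8, 31.5]
tool_rot: [-0.002, 0.122, 0.992, -0.001]
contact_force: [-0.9, 0.4, -0.0]
opening: 0.652
gripper_force: 0.0
```

Run:
```python
from h import *
off(434,139,32)
for n,(x,y),r in(("top",(212,255),45),("scene",(345,180),45)):
    I=ctrl.capture(n)[:,:,::-1]; cv2.imwrite(f"pics/g1{n}.png",cv2.resize(np.clip(I[y-r:y+r,x-r:x+r]*1.6,0,255).astype(np.uint8),(400,400),interpolation=cv2.INTER_CUBIC))
cv2.imwrite("pics/g1.png",np.hstack([cv2.imread(f"pics/g1{n}.png") for n in("top","scene")]))
```

```text
clock 1.85 pos [431.  141.8  31.5] F [-0.9  0.4 -0. ] open 0.652 tooly [ 0.243  0.97  -0.002] off [-0.0089 -0.005  -0.0012]
```

View pics/g1.png

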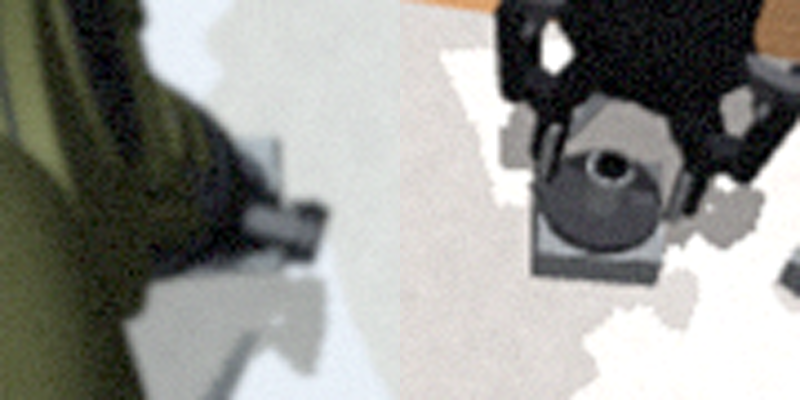

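Scene crop: the collar (605,165) lies between the fingers at (548,150) and (690,185), so the grasp is roughly centred. Top is occluded by the arm. Next I nudge it and check how the arm responds.

Call:
servo_tool(
  targets=[
    {"claw": -0.3,"offset": [-0.009,-0.005,0],"twist": 0},
    {"claw": -0.3,"offset": [-0.009,-0.005,0],"twist": 0},
    {"claw": -0.3,"offset": [-0.009,-0.005,0],"twist": 0},
    {"claw": -0.3,"offset": [-0.009,-0.005,0],"twist": 0},
  ],
)

```text
clock: 2.28
position: [437.1, 138.3, 33.5]
tool_rot: [0.0, 0.124, 0.992, 0.0]
contact_force: [-0.0, 0.4, 0.4]
opening: 0.648
gripper_force: 0.0
```

Call:
servo_tool(
  targets=[
    {"claw": -0.3,"offset": [0,0,0],"twist": 0},
    {"claw": -0.3,"offset": [0,0,0],"twist": 0},
  ],
)

```text
clock: 2.45
position: [436.8, 138.1, 33.2]
tool_rot: [0.0, 0.124, 0.992, 0.0]
contact_force: [0.3, -0.0, 0.1]
opening: 0.656
gripper_force: 0.0
```

Call:
servo_tool(
  targets=[
    {"claw": -0.3,"offset": [0,0,0],"twist": 0},
    {"claw": -0.3,"offset": [0,0,0],"twist": 0},
  ],
)

```text
clock: 2.62
position: [436.7, 138.1, 33.0]
tool_rot: [-0.0, 0.124, 0.992, 0.0]
contact_force: [-0.3, 0.0, 0.7]
opening: 0.65
gripper_force: 0.0
```

Run:
```python
from h import *
for i in range(4):
    off(434,139,32); ctrl.capture("top")
```

```text
clock 2.62 pos [436.7 138.1  33. ] F [-0.3  0.   0.7] open 0.65 tooly [0.245 0.969 0.   ] off [0.007  0.0005 0.0025]
clock 2.67 pos [436.6 138.1  33. ] F [-0.5 -0.6  0.7] open 0.649 tooly [ 0.245  0.969 -0.   ] off [0.0069 0.0006 0.0024]
clock 2.72 pos [436.6 138.1  33. ] F [-0.   0.2  0.6] open 0.652 tooly [ 0.245  0.969 -0.   ] off [0.0069 0.0006 0.0024]
clock 2.77 pos [436.6 138.1  33. ] F [ 0.5  0.2 -0.5] open 0.652 tooly [ 0.245  0.969 -0.   ] off [0.0069 0.0006 0.0024]
```

Call:
servo_tool(
  targets=[
    {"claw": -0.3,"offset": [0.007,0,0.003],"twist": 0},
    {"claw": -0.3,"offset": [0.007,0,0.003],"twist": 0},
    {"claw": 1,"offset": [0.007,0,0.003],"twist": 0},
    {"claw": 1,"offset": [0.007,0,0.003],"twist": 0},
    {"claw": 1,"offset": [0.007,0,0.003],"twist": 0},
    {"claw": 1,"offset": [0.007,0,0.003],"twist": 0},
    {"claw": 1,"offset": [0.007,0,0.003],"twist": 0},
    {"claw": 1,"offset": [0.007,0,0.003],"twist": 0},
    {"claw": 1,"offset": [0.007,0,0.003],"twist": 0},
    {"claw": 1,"offset": [0.007,0,0.003],"twist": 0},
  ],
  newtons=40,
)

```text
clock: 3.65
position: [434.1, 138.9, 31.9]
tool_rot: [0.0, 0.124, 0.992, 0.0]
contact_force: [-1.2, 0.2, 3.0]
opening: 0.242
gripper_force: 39.2
```

```bash
python3 -c "
from h import *
off(635.4,144.2,120)"
```

```text
clock 3.65 pos [434.1 138.9  31.9] F [-1.2  0.2  3. ] open 0.242 tooly [0.245 0.969 0.   ] off [-0.4847  0.1364 -0.22  ]
```

Call:
servo_tool(
  targets=[
    {"claw": 1,"offset": [0,0,-0.03],"twist": 0},
    {"claw": 1,"offset": [0,0,-0.08],"twist": 0},
    {"claw": 1,"offset": [0,0,-0.14],"twist": 0},
    {"claw": 1,"offset": [-0.02,0.006,-0.18],"twist": 0},
    {"claw": 1,"offset": [-0.08,0.023,-0.18],"twist": 0},
    {"claw": 1,"offset": [-0.16,0.045,-0.18],"twist": 0},
    {"claw": 1,"offset": [-0.24,0.068,-0.18],"twist": 0},
    {"claw": 1,"offset": [-0.32,0.09,-0.18],"twist": 0},
    {"claw": 1,"offset": [-0.4,0.113,-0.18],"twist": 0},
    {"claw": 1,"offset": [-0.45,0.127,-0.18],"twist": 0},
    {"claw": 1,"offset": [-0.485,0.136,-0.18],"twist": 0},
    {"claw": 1,"offset": [-0.485,0.136,-0.18],"twist": 0},
  ],
)

```text
clock: 4.65
position: [638.6, 143.9, 102.6]
tool_rot: [0.001, 0.124, 0.992, 0.0]
contact_force: [0.4, 1.4, -0.7]
opening: 0.238
gripper_force: 39.3
```

Call:
servo_tool(
  targets=[
    {"claw": 1,"offset": [0,0,0],"twist": 0},
    {"claw": 1,"offset": [0,0,0],"twist": 0},
    {"claw": 1,"offset": [0,0,0],"twist": 0},
    {"claw": 1,"offset": [0,0,0],"twist": 0},
  ],
)

```text
clock: 4.98
position: [634.1, 144.0, 103.8]
tool_rot: [-0.001, 0.123, 0.992, -0.0]
contact_force: [0.4, -0.7, -1.5]
opening: 0.241
gripper_force: 39.3
```

Run:
```python
from h import *
off(635.4,144.2,42)
I=ctrl.capture("scene")[:,:,::-1];x,y,r=340,255,75
J=ctrl.capture("top")[:,:,::-1];X,Y=218,161
cv2.imwrite("pics/g2.png",np.hstack([cv2.resize(np.clip(k*1.6,0,255).astype(np.uint8),(400,400)) for k in (I[y-r:y+r,x-r:x+r],J[Y-r:Y+r,X-r:X+r])]))
```

```text
clock 4.98 pos [634.1 144.  103.8] F [ 0.4 -0.7 -1.5] open 0.241 tooly [ 0.245  0.97  -0.   ] off [-0.0032  0.0014  0.1545]
```

View pics/g2.png

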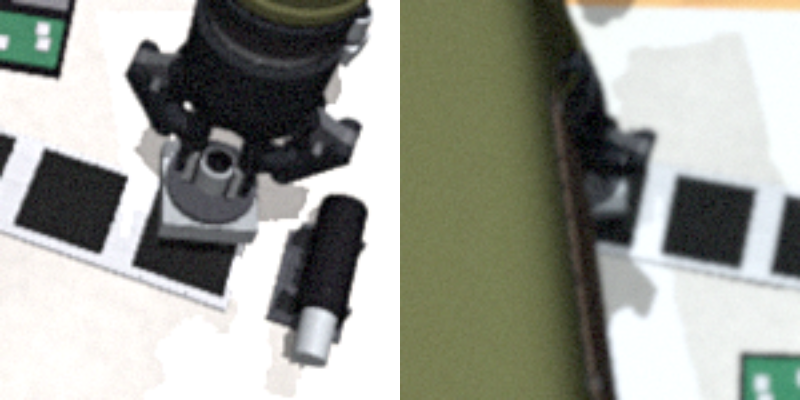

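Scene crop: hood c hangs upright in the fingers, with its bore at about pixel (346.6,239.8), above the seat beside the handpiece.

Run:
```python
from h import *
I=ctrl.capture("scene"); p=bore(I,(346.5,239.7)); print(p,plane("scene",p,123.9),ctrl.read_state()["position"])
```

```text
[346.40666284 239.91642734] [634.6277187  144.38014562 123.9       ] [634.83539703 144.04478799 104.10648926]
```

Call:
servo_tool(
  targets=[
    {"claw": 1,"offset": [-0.003,0,0.04],"twist": 0},
    {"claw": 1,"offset": [-0.003,0,0.08],"twist": 0},
    {"claw": 1,"offset": [-0.003,0,0.11],"twist": 0},
    {"claw": 1,"offset": [-0.003,0,0.13],"twist": 0},
    {"claw": 1,"offset": [-0.003,0,0.145],"twist": 0},
    {"claw": 1,"offset": [-0.003,0,0.15],"twist": 0},
    {"claw": 1,"offset": [-0.003,0,0.153],"twist": 0},
    {"claw": 1,"offset": [-0.003,0,0.153],"twist": 0},
    {"claw": 1,"offset": [-0.003,0,0.153],"twist": 0},
    {"claw": 1,"offset": [-0.003,0,0.153],"twist": 0},
  ],
)

```text
clock: 5.97
position: [637.1, 143.8, 43.3]
tool_rot: [0.001, 0.124, 0.992, 0.0]
contact_force: [0.2, 1.1, -0.6]
opening: 0.238
gripper_force: 39.3
```

Call:
servo_tool(
  targets=[
    {"claw": 1,"offset": [0,0,0],"twist": 0},
    {"claw": 1,"offset": [0,0,0],"twist": 0},
    {"claw": 1,"offset": [0,0,0],"twist": 0},
  ],
)

```text
clock: 6.22
position: [636.7, 143.7, 42.8]
tool_rot: [0.0, 0.124, 0.992, 0.0]
contact_force: [-0.1, 0.0, -1.6]
opening: 0.237
gripper_force: 39.3
```

Call:
servo_tool(
  targets=[
    {"claw": 1,"offset": [0,0,0.002],"twist": 0},
    {"claw": 1,"offset": [0,0,0.003],"twist": 0},
    {"claw": 1,"offset": [0,0,0.003],"twist": 0},
    {"claw": 1,"offset": [0,0,0.003],"twist": 0},
    {"claw": 1,"offset": [0,0,0.003],"twist": 0},
  ],
)

```text
clock: 6.63
position: [636.8, 143.7, 42.0]
tool_rot: [0.0, 0.124, 0.992, 0.0]
contact_force: [-1.6, -0.7, 4.8]
opening: 0.239
gripper_force: 39.8
```

Call:
servo_tool(
  targets=[
    {"claw": 0.3,"offset": [0,0,0],"twist": 0},
    {"claw": -0.3,"offset": [0,0,0],"twist": 0},
    {"claw": -0.3,"offset": [0,0,0],"twist": 0},
    {"claw": -0.3,"offset": [0,0,0],"twist": 0},
    {"claw": -0.3,"offset": [0,0,-0.03],"twist": 0},
    {"claw": -0.3,"offset": [0,0,-0.08],"twist": 0},
    {"claw": -0.3,"offset": [0,0,-0.16],"twist": 0},
    {"claw": -0.3,"offset": [0,0,-0.2],"twist": 0},
    {"claw": -0.3,"offset": [0,0,-0.2],"twist": 0},
  ],
)

```text
clock: 7.38
position: [639.6, 144.4, 126.0]
tool_rot: [0.004, 0.124, 0.992, 0.001]
contact_force: [-0.4, 0.3, 1.0]
opening: 0.652
gripper_force: 0.0
```

```bash
python3 -c "
from h import *
off(452,-303,120)"
```

```text
clock 7.38 pos [639.6 144.4 126. ] F [-0.4  0.3  1. ] open 0.652 tooly [0.245 0.969 0.004] off [ 0.1804 -1.1994  0.0092]
```

Call:
servo_tool(
  targets=[
    {"claw": -0.3,"offset": [0.012,-0.08,0],"twist": 0},
    {"claw": -0.3,"offset": [0.135,-0.9,0.005],"twist": 0},
    {"claw": -0.3,"offset": [0.135,-0.9,0.005],"twist": 0},
    {"claw": -0.3,"offset": [0.135,-0.9,0.005],"twist": 0},
    {"claw": -0.3,"offset": [0.135,-0.9,0.005],"twist": 0},
    {"claw": -0.3,"offset": [0.135,-0.9,0.005],"twist": 0},
    {"claw": -0.3,"offset": [0.135,-0.9,0.005],"twist": 0},
    {"claw": -0.3,"offset": [0.135,-0.9,0.005],"twist": 0},
    {"claw": -0.3,"offset": [0.135,-0.9,0.005],"twist": 0},
    {"claw": -0.3,"offset": [0.135,-0.9,0.005],"twist": 0},
    {"claw": -0.3,"offset": [0.135,-0.9,0.005],"twist": 0},
  ],
)

```text
clock: 8.3
position: [494.5, -193.7, 118.7]
tool_rot: [-0.001, 0.126, 0.992, 0.0]
contact_force: [-0.3, 1.2, 0.5]
opening: 0.651
gripper_force: 0.0
```

Run:
```python
from h import *
off(452,-303,120)
I=ctrl.capture("scene")[:,:,::-1];cv2.imwrite("pics/s3.png",I);x,y,r=335,255,50
J=ctrl.capture("top")[:,:,::-1];X,Y=218,161;cv2.imwrite("pics/t3.png",J)
cv2.imwrite("pics/g3.png",np.hstack([cv2.resize(np.clip(k*1.6,0,255).astype(np.uint8),(400,400),interpolation=cv2.INTER_CUBIC) for k in (I[y-r:y+r,x-r:x+r],J[Y-r:Y+r,X-r:X+r])]))
```

```text
clock 8.3 pos [ 494.5 -193.7  118.7] F [-0.3  1.2  0.5] open 0.651 tooly [0.25  0.968 0.   ] off [ 0.0347 -0.291  -0.0034]
```

View pics/g3.png

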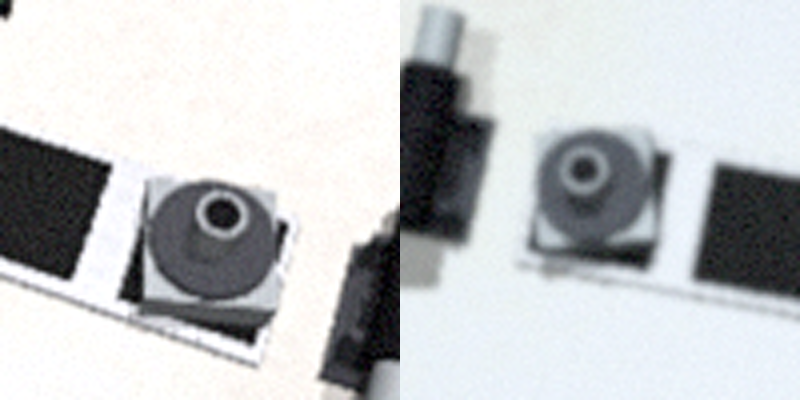

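Hood c stands on the seat next to the handpiece: its bore is at about (335+(220/4-... )≈(340,258)) in the scene view and (213.5,153) in the top view. I'll measure it against the seats in the same views.

Run:
```python
from h import *
for f,n,g,s in(("s3","scene",(340.1,257.6),(638.1,144.7)),("t3","top",(213.6,153.1),(632.7,143.6))):
    p=bore(cv2.imread(f"pics/{f}.png"),g); P=plane(n,p,62); print(n,p,P.round(1),(P[:2]-s).round(1))
```

```text
scene [340.21097217 258.05445744] [637.7 144.7  62. ] [-0.4 -0. ]
top [213.52459016 152.98842816] [635.8 144.1  62. ] [3.1 0.5]
```

Call:
servo_tool(
  targets=[
    {"claw": -0.3,"offset": [0.02,-0.15,0.03],"twist": 0},
    {"claw": -0.3,"offset": [0.035,-0.291,0.05],"twist": 0},
    {"claw": -0.3,"offset": [0.035,-0.291,0.08],"twist": 0},
    {"claw": -0.3,"offset": [0.035,-0.291,0.08],"twist": 0},
    {"claw": -0.3,"offset": [0.035,-0.291,0.08],"twist": 0},
    {"claw": -0.3,"offset": [0.035,-0.291,0.08],"twist": 0},
    {"claw": -0.3,"offset": [0.035,-0.291,0.08],"twist": 0},
  ],
)

```text
clock: 8.98
position: [454.9, -299.9, 87.6]
tool_rot: [0.0, 0.122, 0.993, 0.0]
contact_force: [0.0, 0.4, -1.0]
opening: 0.65
gripper_force: 0.0
```

```bash
python3 -c "
from h import *
off(452,-303,32)"
```

```text
clock 8.98 pos [ 454.9 -299.9   87.6] F [ 0.   0.4 -1. ] open 0.65 tooly [0.243 0.97  0.   ] off [ 0.0051 -0.0093  0.139 ]
```

Call:
servo_tool(
  targets=[
    {"claw": -0.3,"offset": [0.005,-0.009,0],"twist": 0},
    {"claw": -0.3,"offset": [0.005,-0.009,0.04],"twist": 0},
    {"claw": -0.3,"offset": [0.005,-0.009,0.08],"twist": 0},
    {"claw": -0.3,"offset": [0.005,-0.009,0.11],"twist": 0},
    {"claw": -0.3,"offset": [0.005,-0.009,0.13],"twist": 0},
    {"claw": -0.3,"offset": [0.005,-0.009,0.139],"twist": 0},
    {"claw": -0.3,"offset": [0.005,-0.009,0.139],"twist": 0},
    {"claw": -0.3,"offset": [0.005,-0.009,0.139],"twist": 0},
    {"claw": -0.3,"offset": [0.005,-0.009,0.139],"twist": 0},
    {"claw": -0.3,"offset": [0.005,-0.009,0.139],"twist": 0},
  ],
)

```text
clock: 9.82
position: [451.6, -304.9, 32.6]
tool_rot: [0.001, 0.124, 0.992, -0.0]
contact_force: [-0.2, -0.8, 0.6]
opening: 0.649
gripper_force: 0.0
```

```bash
python3 -c "
from h import *
off(452,-303,32)"
```

```text
clock 9.82 pos [ 451.6 -304.9   32.6] F [-0.2 -0.8  0.6] open 0.649 tooly [ 0.245  0.969 -0.001] off [0.0002 0.0048 0.0016]
```

Call:
servo_tool(
  targets=[
    {"claw": -0.3,"offset": [0,0.004,0.002],"twist": 0},
    {"claw": -0.3,"offset": [0,0.004,0.002],"twist": 0},
    {"claw": 1,"offset": [0,0.004,0.002],"twist": 0},
    {"claw": 1,"offset": [0,0.004,0.002],"twist": 0},
    {"claw": 1,"offset": [0,0.004,0.002],"twist": 0},
    {"claw": 1,"offset": [0,0.004,0.002],"twist": 0},
    {"claw": 1,"offset": [0,0.004,0.002],"twist": 0},
    {"claw": 1,"offset": [0,0.004,0.002],"twist": 0},
    {"claw": 1,"offset": [0,0.004,0.002],"twist": 0},
    {"claw": 1,"offset": [0,0.004,0.002],"twist": 0},
  ],
)

```text
clock: 10.65
position: [451.5, -303.1, 31.2]
tool_rot: [0.0, 0.124, 0.992, -0.0]
contact_force: [0.0, -0.8, 2.8]
opening: 0.239
gripper_force: 39.2
```

```bash
python3 -c "
from h import *
off(620,57.6,115)"
```

```text
clock 10.65 pos [ 451.5 -303.1   31.2] F [ 0.  -0.8  2.8] open 0.239 tooly [ 0.245  0.969 -0.   ] off [-0.1873  0.9775 -0.2095]
```

Call:
servo_tool(
  targets=[
    {"claw": 1,"offset": [0,0,-0.03],"twist": 0},
    {"claw": 1,"offset": [0,0,-0.09],"twist": 0},
    {"claw": 1,"offset": [0,0,-0.16],"twist": 0},
    {"claw": 1,"offset": [-0.008,0.04,-0.21],"twist": 0},
    {"claw": 1,"offset": [-0.023,0.12,-0.21],"twist": 0},
    {"claw": 1,"offset": [-0.04,0.21,-0.21],"twist": 0},
    {"claw": 1,"offset": [-0.058,0.3,-0.21],"twist": 0},
    {"claw": 1,"offset": [-0.075,0.39,-0.21],"twist": 0},
    {"claw": 1,"offset": [-0.092,0.48,-0.21],"twist": 0},
    {"claw": 1,"offset": [-0.109,0.57,-0.21],"twist": 0},
    {"claw": 1,"offset": [-0.126,0.66,-0.21],"twist": 0},
    {"claw": 1,"offset": [-0.144,0.75,-0.21],"twist": 0},
  ],
)

```text
clock: 11.65
position: [580.6, -24.4, 114.4]
tool_rot: [-0.001, 0.124, 0.992, -0.0]
contact_force: [0.2, -1.1, -0.9]
opening: 0.24
gripper_force: 39.3
```

Call:
servo_tool(
  targets=[
    {"claw": 1,"offset": [-0.017,0.09,0],"twist": 0},
    {"claw": 1,"offset": [-0.033,0.17,0],"twist": 0},
    {"claw": 1,"offset": [-0.043,0.228,0],"twist": 0},
    {"claw": 1,"offset": [-0.043,0.228,0],"twist": 0},
    {"claw": 1,"offset": [-0.043,0.228,0],"twist": 0},
    {"claw": 1,"offset": [-0.043,0.228,0],"twist": 0},
    {"claw": 1,"offset": [-0.043,0.228,0],"twist": 0},
    {"claw": 1,"offset": [-0.043,0.228,0],"twist": 0},
  ],
)

```text
clock: 12.32
position: [619.1, 56.7, 114.8]
tool_rot: [-0.0, 0.124, 0.992, -0.0]
contact_force: [-0.4, 0.5, -0.5]
opening: 0.241
gripper_force: 39.4
```

Run:
```python
from h import *
off(620,57.6,42)
I=ctrl.capture("scene"); P=ctrl.read_state()["position"]
g=proj("scene",P+[0,0,20])[0]; p=bore(I,g); print(g,p,plane("scene",p,P[2]+20.5).round(1))
```

```text
clock 12.32 pos [619.1  56.7 114.8] F [-0.4  0.5 -0.5] open 0.241 tooly [ 0.247  0.969 -0.001] off [-0.0018  0.0027  0.1821]
[295.26082944 219.10584019] [295.37954987 219.14754098] [619.6  57.  135.5]
```

Call:
servo_tool(
  targets=[
    {"claw": 1,"offset": [-0.004,0.002,0.04],"twist": 0},
    {"claw": 1,"offset": [-0.004,0.002,0.09],"twist": 0},
    {"claw": 1,"offset": [-0.004,0.002,0.13],"twist": 0},
    {"claw": 1,"offset": [-0.004,0.002,0.16],"twist": 0},
    {"claw": 1,"offset": [-0.004,0.002,0.175],"twist": 0},
    {"claw": 1,"offset": [-0.004,0.002,0.18],"twist": 0},
    {"claw": 1,"offset": [-0.004,0.002,0.182],"twist": 0},
    {"claw": 1,"offset": [-0.004,0.002,0.183],"twist": 0},
    {"claw": 1,"offset": [-0.004,0.002,0.184],"twist": 0},
    {"claw": 1,"offset": [-0.004,0.002,0.184],"twist": 0},
    {"claw": 1,"offset": [-0.004,0.002,0.184],"twist": 0},
    {"claw": 1,"offset": [-0.004,0.002,0.184],"twist": 0},
  ],
)

```text
clock: 13.37
position: [621.9, 58.4, 41.9]
tool_rot: [0.0, 0.124, 0.992, 0.0]
contact_force: [0.2, -0.3, -1.0]
opening: 0.242
gripper_force: 39.4
```

Call:
servo_tool(
  targets=[
    {"claw": 1,"offset": [0,0,0.002],"twist": 0},
    {"claw": 1,"offset": [0,0,0.003],"twist": 0},
    {"claw": 1,"offset": [0,0,0.003],"twist": 0},
    {"claw": 1,"offset": [0,0,0.003],"twist": 0},
  ],
)

```text
clock: 13.7
position: [621.9, 58.4, 41.2]
tool_rot: [0.001, 0.124, 0.992, 0.0]
contact_force: [-1.0, -0.4, 4.4]
opening: 0.239
gripper_force: 40.0
```

Contact made. I'll release, rise and go to hood d at (426,-143.5).

Call:
servo_tool(
  targets=[
    {"claw": 0.3,"offset": [0,0,0],"twist": 0},
    {"claw": -0.3,"offset": [0,0,0],"twist": 0},
    {"claw": -0.3,"offset": [0,0,0],"twist": 0},
    {"claw": -0.3,"offset": [0,0,0],"twist": 0},
    {"claw": -0.3,"offset": [0,0,-0.03],"twist": 0},
    {"claw": -0.3,"offset": [0,0,-0.08],"twist": 0},
    {"claw": -0.3,"offset": [0,0,-0.16],"twist": 0},
    {"claw": -0.3,"offset": [0,0,-0.19],"twist": 0},
    {"claw": -0.3,"offset": [0,0,-0.19],"twist": 0},
  ],
)

```text
clock: 14.45
position: [624.3, 58.6, 119.9]
tool_rot: [0.003, 0.124, 0.992, 0.001]
contact_force: [0.3, 0.3, -1.0]
opening: 0.65
gripper_force: 0.0
```

```bash
python3 -c "
from h import *
off(426,-143.5,90)"
```

```text
clock 14.45 pos [624.3  58.6 119.9] F [ 0.3  0.3 -1. ] open 0.65 tooly [0.245 0.969 0.002] off [ 0.3573 -0.6117  0.0709]
```

Call:
servo_tool(
  targets=[
    {"claw": -0.3,"offset": [0.04,-0.07,0],"twist": 0},
    {"claw": -0.3,"offset": [0.355,-0.61,0.07],"twist": 0},
    {"claw": -0.3,"offset": [0.355,-0.61,0.07],"twist": 0},
    {"claw": -0.3,"offset": [0.355,-0.61,0.07],"twist": 0},
    {"claw": -0.3,"offset": [0.355,-0.61,0.07],"twist": 0},
    {"claw": -0.3,"offset": [0.355,-0.61,0.07],"twist": 0},
    {"claw": -0.3,"offset": [0.355,-0.61,0.07],"twist": 0},
    {"claw": -0.3,"offset": [0.355,-0.61,0.07],"twist": 0},
    {"claw": -0.3,"offset": [0.355,-0.61,0.07],"twist": 0},
    {"claw": -0.3,"offset": [0.355,-0.61,0.07],"twist": 0},
    {"claw": -0.3,"offset": [0.355,-0.61,0.07],"twist": 0},
    {"claw": -0.3,"offset": [0.355,-0.61,0.07],"twist": 0},
  ],
)

```text
clock: 15.45
position: [425.5, -142.6, 88.2]
tool_rot: [0.0, 0.123, 0.992, 0.0]
contact_force: [-0.0, 0.1, 0.4]
opening: 0.654
gripper_force: 0.0
```

```bash
python3 -c "
from h import *
off(426,-143.5,32)"
```

```text
clock 15.45 pos [ 425.5 -142.6   88.2] F [-0.   0.1  0.4] open 0.654 tooly [0.243 0.97  0.   ] off [-0.0016 -0.0018  0.1406]
```

Call:
servo_tool(
  targets=[
    {"claw": -0.3,"offset": [-0.001,-0.002,0.01],"twist": 0},
    {"claw": -0.3,"offset": [-0.001,-0.002,0.04],"twist": 0},
    {"claw": -0.3,"offset": [-0.001,-0.002,0.08],"twist": 0},
    {"claw": -0.3,"offset": [-0.001,-0.002,0.11],"twist": 0},
    {"claw": -0.3,"offset": [-0.001,-0.002,0.13],"twist": 0},
    {"claw": -0.3,"offset": [-0.001,-0.002,0.14],"twist": 0},
    {"claw": -0.3,"offset": [-0.001,-0.002,0.14],"twist": 0},
    {"claw": -0.3,"offset": [-0.001,-0.002,0.14],"twist": 0},
    {"claw": -0.3,"offset": [-0.001,-0.002,0.14],"twist": 0},
    {"claw": -0.3,"offset": [-0.001,-0.002,0.14],"twist": 0},
  ],
)

```text
clock: 16.28
position: [424.9, -144.4, 32.8]
tool_rot: [0.001, 0.124, 0.992, -0.0]
contact_force: [0.2, 0.2, -0.1]
opening: 0.65
gripper_force: 0.0
```

```bash
python3 -c "
from h import *
off(426,-143.5,32)"
```

```text
clock 16.28 pos [ 424.9 -144.4   32.8] F [ 0.2  0.2 -0.1] open 0.65 tooly [ 0.245  0.969 -0.   ] off [-0.0021  0.0029  0.002 ]
```

Call:
servo_tool(
  targets=[
    {"claw": 0.1,"offset": [-0.002,0.002,0.002],"twist": 0},
    {"claw": 0.3,"offset": [-0.002,0.002,0.002],"twist": 0},
    {"claw": 0.4,"offset": [-0.002,0.002,0.002],"twist": 0},
    {"claw": 0.5,"offset": [-0.002,0.002,0.002],"twist": 0},
    {"claw": 1,"offset": [-0.002,0.002,0.002],"twist": 0},
    {"claw": 1,"offset": [-0.002,0.002,0.002],"twist": 0},
    {"claw": 1,"offset": [-0.002,0.002,0.002],"twist": 0},
    {"claw": 1,"offset": [-0.002,0.002,0.002],"twist": 0},
    {"claw": 1,"offset": [-0.002,0.002,0.002],"twist": 0},
  ],
)

```text
clock: 17.03
position: [425.4, -143.7, 31.7]
tool_rot: [0.0, 0.124, 0.992, -0.0]
contact_force: [-1.0, 0.6, 5.1]
opening: 0.238
gripper_force: 39.0
```

```bash
python3 -c "
from h import *
off(606.7,-28.5,105)"
```

```text
clock 17.03 pos [ 425.4 -143.7   31.7] F [-1.   0.6  5.1] open 0.238 tooly [ 0.245  0.969 -0.   ] off [-0.3689  0.3905 -0.183 ]
```

Call:
servo_tool(
  targets=[
    {"claw": 1,"offset": [0,0,-0.03],"twist": 0},
    {"claw": 1,"offset": [0,0,-0.09],"twist": 0},
    {"claw": 1,"offset": [0,0,-0.16],"twist": 0},
    {"claw": 1,"offset": [-0.03,0.03,-0.183],"twist": 0},
    {"claw": 1,"offset": [-0.09,0.095,-0.183],"twist": 0},
    {"claw": 1,"offset": [-0.15,0.16,-0.183],"twist": 0},
    {"claw": 1,"offset": [-0.21,0.22,-0.183],"twist": 0},
    {"claw": 1,"offset": [-0.27,0.285,-0.183],"twist": 0},
    {"claw": 1,"offset": [-0.33,0.35,-0.183],"twist": 0},
    {"claw": 1,"offset": [-0.37,0.39,-0.183],"twist": 0},
    {"claw": 1,"offset": [-0.37,0.39,-0.183],"twist": 0},
    {"claw": 1,"offset": [-0.37,0.39,-0.183],"twist": 0},
  ],
)

```text
clock: 18.03
position: [607.5, -27.9, 103.6]
tool_rot: [-0.0, 0.123, 0.992, -0.0]
contact_force: [-0.4, 0.3, -0.4]
opening: 0.239
gripper_force: 39.2
```

Call:
servo_tool(
  targets=[
    {"claw": 1,"offset": [0,0,0],"twist": 0},
    {"claw": 1,"offset": [0,0,0],"twist": 0},
    {"claw": 1,"offset": [0,0,0],"twist": 0},
    {"claw": 1,"offset": [0,0,0],"twist": 0},
  ],
)

```text
clock: 18.37
position: [606.1, -29.4, 104.7]
tool_rot: [-0.0, 0.124, 0.992, -0.0]
contact_force: [-0.3, 0.3, -1.4]
opening: 0.239
gripper_force: 39.2
```

Run:
```python
from h import *
off(606.7,-28.5,42)
I=ctrl.capture("scene"); P=ctrl.read_state()["position"]
g=proj("scene",P+[0,0,20])[0]; p=bore(I,g); print(g,p,plane("scene",p,P[2]+20.3).round(1))
```

```text
clock 18.37 pos [606.1 -29.4 104.7] F [-0.3  0.3 -1.4] open 0.239 tooly [ 0.246  0.969 -0.   ] off [-0.0011  0.0025  0.1568]
[246.36353924 207.04041712] [246.56120965 207.00523408] [606.4 -28.9 125.1]
```

Call:
servo_tool(
  targets=[
    {"claw": 1,"offset": [-0.001,0.002,0.04],"twist": 0},
    {"claw": 1,"offset": [-0.001,0.002,0.08],"twist": 0},
    {"claw": 1,"offset": [-0.001,0.002,0.115],"twist": 0},
    {"claw": 1,"offset": [-0.001,0.002,0.14],"twist": 0},
    {"claw": 1,"offset": [-0.001,0.002,0.15],"twist": 0},
    {"claw": 1,"offset": [-0.001,0.002,0.155],"twist": 0},
    {"claw": 1,"offset": [-0.001,0.002,0.157],"twist": 0},
    {"claw": 1,"offset": [-0.001,0.002,0.158],"twist": 0},
    {"claw": 1,"offset": [-0.001,0.002,0.159],"twist": 0},
    {"claw": 1,"offset": [-0.001,0.002,0.159],"twist": 0},
    {"claw": 1,"offset": [-0.001,0.002,0.16],"twist": 0},
    {"claw": 1,"offset": [-0.001,0.002,0.16],"twist": 0},
  ],
)

```text
clock: 19.42
position: [608.3, -28.1, 41.7]
tool_rot: [0.001, 0.124, 0.992, 0.0]
contact_force: [-0.2, 0.1, 5.4]
opening: 0.239
gripper_force: 39.6
```

Call:
servo_tool(
  targets=[
    {"claw": 0.3,"offset": [0,0,0],"twist": 0},
    {"claw": -0.3,"offset": [0,0,0],"twist": 0},
    {"claw": -0.3,"offset": [0,0,0],"twist": 0},
    {"claw": -0.3,"offset": [0,0,0],"twist": 0},
    {"claw": -0.3,"offset": [0,0,-0.03],"twist": 0},
    {"claw": -0.3,"offset": [0,0,-0.08],"twist": 0},
    {"claw": -0.3,"offset": [0,0,-0.16],"twist": 0},
    {"claw": -0.3,"offset": [0,0,-0.2],"twist": 0},
    {"claw": -0.3,"offset": [0,0,-0.2],"twist": 0},
    {"claw": -0.3,"offset": [0,0,-0.2],"twist": 0},
  ],
)

```text
clock: 20.25
position: [608.4, -28.1, 121.6]
tool_rot: [0.001, 0.124, 0.992, 0.0]
contact_force: [-0.0, 0.2, 0.8]
opening: 0.652
gripper_force: 0.0
```

```bash
python3 -c "
from h import *
off(441.2,246,90)"
```

```text
clock 20.25 pos [608.4 -28.1 121.6] F [-0.   0.2  0.8] open 0.652 tooly [0.245 0.969 0.001] off [0.5736 0.5617 0.0778]
```

Call:
servo_tool(
  targets=[
    {"claw": -0.3,"offset": [0.05,0.05,0],"twist": 0},
    {"claw": -0.3,"offset": [0.572,0.56,0],"twist": 0},
    {"claw": -0.3,"offset": [0.572,0.56,0],"twist": 0},
    {"claw": -0.3,"offset": [0.572,0.56,0],"twist": 0},
    {"claw": -0.3,"offset": [0.572,0.56,0],"twist": 0},
    {"claw": -0.3,"offset": [0.572,0.56,0],"twist": 0},
    {"claw": -0.3,"offset": [0.572,0.56,0.075],"twist": 0},
    {"claw": -0.3,"offset": [0.572,0.56,0.075],"twist": 0},
    {"claw": -0.3,"offset": [0.572,0.56,0.075],"twist": 0},
    {"claw": -0.3,"offset": [0.572,0.56,0.075],"twist": 0},
    {"claw": -0.3,"offset": [0.572,0.56,0.075],"twist": 0},
    {"claw": -0.3,"offset": [0.572,0.56,0.075],"twist": 0},
  ],
)

```text
clock: 21.25
position: [441.2, 244.3, 90.3]
tool_rot: [-0.0, 0.124, 0.992, -0.0]
contact_force: [-0.6, 0.0, -0.8]
opening: 0.652
gripper_force: 0.0
```

```bash
python3 -c "
from h import *
off(441.2,246,33)"
```

```text
clock 21.25 pos [441.2 244.3  90.3] F [-0.6  0.  -0.8] open 0.652 tooly [ 0.246  0.969 -0.001] off [0.0009 0.0042 0.1432]
```

Call:
servo_tool(
  targets=[
    {"claw": -0.3,"offset": [0.001,0.004,0.01],"twist": 0},
    {"claw": -0.3,"offset": [0.001,0.004,0.04],"twist": 0},
    {"claw": -0.3,"offset": [0.001,0.004,0.08],"twist": 0},
    {"claw": -0.3,"offset": [0.001,0.004,0.11],"twist": 0},
    {"claw": -0.3,"offset": [0.001,0.004,0.13],"twist": 0},
    {"claw": -0.3,"offset": [0.001,0.004,0.143],"twist": 0},
    {"claw": -0.3,"offset": [0.001,0.004,0.143],"twist": 0},
    {"claw": -0.3,"offset": [0.001,0.004,0.143],"twist": 0},
    {"claw": -0.3,"offset": [0.001,0.004,0.143],"twist": 0},
    {"claw": -0.3,"offset": [0.001,0.004,0.143],"twist": 0},
  ],
)

```text
clock: 22.08
position: [441.4, 247.2, 34.1]
tool_rot: [0.001, 0.124, 0.992, 0.0]
contact_force: [0.6, 0.1, -0.3]
opening: 0.653
gripper_force: 0.0
```

Run:
```python
from h import *
off(441.2,246,32)
I=ctrl.capture("scene"); p=bore(I,(399.7,183.6)); print(p,plane("scene",p,52).round(1))
x,y,r=400,190,40
cv2.imwrite("pics/g4.png",cv2.resize(np.clip(I[y-r:y+r,x-r:x+r,::-1]*1.6,0,255).astype(np.uint8),(400,400),interpolation=cv2.INTER_CUBIC))
```

```text
clock 22.08 pos [441.4 247.2  34.1] F [ 0.6  0.1 -0.3] open 0.653 tooly [0.245 0.969 0.001] off [-0.0003 -0.0029  0.0052]
[399.83603829 183.24219725] [441.9 246.6  52. ]
```

View pics/g4.png

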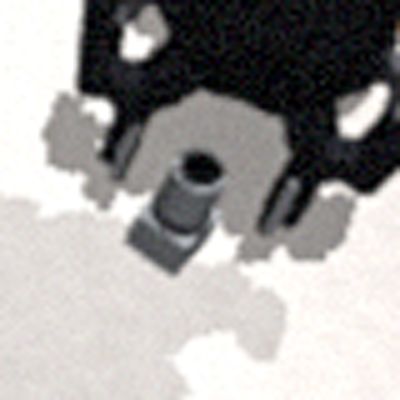

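The picture shows hood b upright, with its bore at about (201,165) in the crop, centred between the fingers at (125,150) and (283,203). I'll close gently.

Call:
servo_tool(
  targets=[
    {"claw": -0.1,"offset": [0,-0.002,0.005],"twist": 0},
    {"claw": 0.1,"offset": [0,-0.002,0.005],"twist": 0},
    {"claw": 0.25,"offset": [0,-0.002,0.005],"twist": 0},
    {"claw": 0.35,"offset": [0,-0.002,0.005],"twist": 0},
    {"claw": 0.42,"offset": [0,-0.002,0.005],"twist": 0},
    {"claw": 0.5,"offset": [0,-0.002,0.005],"twist": 0},
    {"claw": 0.6,"offset": [0,-0.002,0.005],"twist": 0},
    {"claw": 1,"offset": [0,-0.002,0.005],"twist": 0},
    {"claw": 1,"offset": [0,-0.002,0.005],"twist": 0},
    {"claw": 1,"offset": [0,-0.002,0.005],"twist": 0},
    {"claw": 1,"offset": [0,-0.002,0.005],"twist": 0},
  ],
)

```text
clock: 23.05
position: [440.5, 246.2, 31.6]
tool_rot: [0.0, 0.124, 0.992, 0.0]
contact_force: [-1.0, -0.7, 3.7]
opening: 0.238
gripper_force: 39.1
```

```bash
python3 -c "
from h import *
off(592,-115.2,130)"
```

```text
clock 23.05 pos [440.5 246.2  31.6] F [-1.  -0.7  3.7] open 0.238 tooly [0.245 0.969 0.   ] off [-0.5887 -0.7829 -0.2461]
```

Call:
servo_tool(
  targets=[
    {"claw": 1,"offset": [0,0,-0.03],"twist": 0},
    {"claw": 1,"offset": [0,0,-0.09],"twist": 0},
    {"claw": 1,"offset": [0,0,-0.16],"twist": 0},
    {"claw": 1,"offset": [-0.02,-0.027,-0.22],"twist": 0},
    {"claw": 1,"offset": [-0.06,-0.08,-0.246],"twist": 0},
    {"claw": 1,"offset": [-0.11,-0.147,-0.246],"twist": 0},
    {"claw": 1,"offset": [-0.165,-0.22,-0.246],"twist": 0},
    {"claw": 1,"offset": [-0.22,-0.293,-0.246],"twist": 0},
    {"claw": 1,"offset": [-0.275,-0.367,-0.246],"twist": 0},
    {"claw": 1,"offset": [-0.33,-0.44,-0.246],"twist": 0},
    {"claw": 1,"offset": [-0.385,-0.513,-0.246],"twist": 0},
    {"claw": 1,"offset": [-0.44,-0.587,-0.246],"twist": 0},
  ],
)

```text
clock: 24.05
position: [553.6, -26.4, 129.3]
tool_rot: [-0.0, 0.124, 0.992, 0.0]
contact_force: [0.7, -0.1, -0.3]
opening: 0.241
gripper_force: 39.2
```

Call:
servo_tool(
  targets=[
    {"claw": 1,"offset": [-0.05,-0.066,0],"twist": 0},
    {"claw": 1,"offset": [-0.1,-0.132,0],"twist": 0},
    {"claw": 1,"offset": [-0.13,-0.175,0.02],"twist": 0},
    {"claw": 1,"offset": [-0.149,-0.196,0.05],"twist": 0},
    {"claw": 1,"offset": [-0.149,-0.196,0.06],"twist": 0},
    {"claw": 1,"offset": [-0.149,-0.196,0.06],"twist": 0},
    {"claw": 1,"offset": [-0.149,-0.196,0.06],"twist": 0},
    {"claw": 1,"offset": [-0.149,-0.196,0.06],"twist": 0},
    {"claw": 1,"offset": [-0.149,-0.196,0.06],"twist": 0},
  ],
)

```text
clock: 24.8
position: [591.9, -114.1, 106.2]
tool_rot: [0.0, 0.123, 0.992, 0.0]
contact_force: [-0.1, 0.6, -0.7]
opening: 0.237
gripper_force: 39.2
```

Run:
```python
from h import *
off(592,-115.2,41.6)
I=ctrl.capture("scene"); P=ctrl.read_state()["position"]
g=proj("scene",P+[0,0,20])[0]; p=bore(I,g); print(g,p,plane("scene",p,P[2]+20.4).round(1))
```

```text
clock 24.8 pos [ 591.9 -114.1  106.2] F [-0.1  0.6 -0.7] open 0.237 tooly [0.244 0.97  0.   ] off [-0.0008 -0.0028  0.1616]
[200.73901369 191.52083081] [201.20762833 191.82649842] [ 592.8 -113.1  126.8]
```

Call:
servo_tool(
  targets=[
    {"claw": 1,"offset": [0.001,-0.004,0.04],"twist": 0},
    {"claw": 1,"offset": [0.001,-0.004,0.08],"twist": 0},
    {"claw": 1,"offset": [0.001,-0.004,0.115],"twist": 0},
    {"claw": 1,"offset": [0.001,-0.004,0.14],"twist": 0},
    {"claw": 1,"offset": [0.001,-0.004,0.153],"twist": 0},
    {"claw": 1,"offset": [0.001,-0.004,0.158],"twist": 0},
    {"claw": 1,"offset": [0.001,-0.004,0.16],"twist": 0},
    {"claw": 1,"offset": [0.001,-0.004,0.161],"twist": 0},
    {"claw": 1,"offset": [0.001,-0.004,0.162],"twist": 0},
    {"claw": 1,"offset": [0.001,-0.004,0.162],"twist": 0},
    {"claw": 1,"offset": [0.001,-0.004,0.163],"twist": 0},
    {"claw": 1,"offset": [0.001,-0.004,0.163],"twist": 0},
  ],
)

```text
clock: 25.85
position: [591.9, -116.9, 41.6]
tool_rot: [0.001, 0.124, 0.992, -0.0]
contact_force: [-1.0, 0.1, 4.3]
opening: 0.244
gripper_force: 39.5
```

Contact made. I'll release, rise and retreat.

Call:
servo_tool(
  targets=[
    {"claw": 0.4,"offset": [0,0,0],"twist": 0},
    {"claw": 0,"offset": [0,0,0],"twist": 0},
    {"claw": -0.3,"offset": [0,0,0],"twist": 0},
    {"claw": -0.3,"offset": [0,0,0],"twist": 0},
    {"claw": -0.3,"offset": [0,0,-0.03],"twist": 0},
    {"claw": -0.3,"offset": [0,0,-0.08],"twist": 0},
    {"claw": -0.3,"offset": [0,0,-0.16],"twist": 0},
    {"claw": -0.3,"offset": [0,0,-0.25],"twist": 0},
    {"claw": -0.3,"offset": [0,0,-0.25],"twist": 0},
  ],
)

```text
clock: 26.6
position: [595.7, -117.6, 147.6]
tool_rot: [0.006, 0.124, 0.992, -0.0]
contact_force: [1.6, -0.3, 1.1]
opening: 0.646
gripper_force: 0.0
```

Call:
servo_tool(
  targets=[
    {"claw": -0.3,"offset": [0.04,-0.04,0],"twist": 0},
    {"claw": -0.3,"offset": [0.4,-0.5,0],"twist": 0},
    {"claw": -0.3,"offset": [0.4,-0.5,0],"twist": 0},
    {"claw": -0.3,"offset": [0.4,-0.5,0],"twist": 0},
    {"claw": -0.3,"offset": [0.4,-0.5,0],"twist": 0},
    {"claw": -0.3,"offset": [0.4,-0.5,0],"twist": 0},
    {"claw": -0.3,"offset": [0.4,-0.5,0],"twist": 0},
    {"claw": -0.3,"offset": [0.4,-0.5,0],"twist": 0},
    {"claw": -0.3,"offset": [0.4,-0.5,0],"twist": 0},
  ],
)

```text
clock: 27.35
position: [386.3, -272.1, 140.6]
tool_rot: [0.0, 0.125, 0.992, 0.0]
contact_force: [0.2, -0.2, 0.4]
opening: 0.648
gripper_force: 0.0
```

Run:
```python
from h import *
st={"scene":[(638.1,144.7),(624,58.2),(609.8,-28),(595.7,-114.3)],"top":[(632.7,143.6),(618.5,57.1),(604.5,-29.5),(590.2,-115.8)]}
out=[]
for n in st:
    I=ctrl.capture(n)[:,:,::-1].copy()
    for s in st[n]:
        p=bore(I,proj(n,[*s,62])[0],8); P=plane(n,p,62); print(n,p.round(1),(P[:2]-s).round(1))
    x,y=(270,245) if n=="scene" else (280,170)
    out.append(cv2.resize(I[y-75:y+75,x-100:x+100],(800,600) if 0 else (400,300),interpolation=cv2.INTER_CUBIC)); out.append(cv2.resize(I,(400,300)))
cv2.imwrite("pics/f.png",np.clip(1.5*np.vstack([np.hstack(out[:2]),np.hstack(out[2:])]),0,255).astype(np.uint8))
```

```text
scene [340.2 258.1] [-0.3 -0.1]
scene [293.8 242.2] [-0.6  1.1]
scene [248.7 227.4] [0.  0.9]
scene [204.6 212.2] [-1.2 -1.7]
top [213.8 153.7] [ 1.6 -0.2]
top [256.1 161.3] [2.4 1.1]
top [299.2 168.8] [2.9 1.4]
top [343.6 177.4] [ 1.9 -0.9]
```

View pics/f.png

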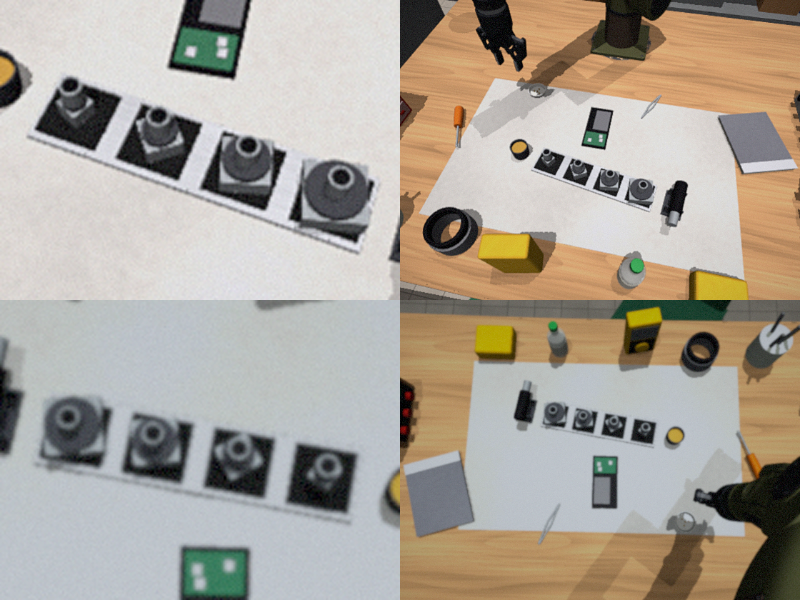

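All four hoods stand upright on their seats in order of size, each within about 3 mm of centre. The phone is where it was and the arm is clear.

```bash
python3 -c "
from rig import ctrl
print(ctrl.finish_job())"
```

```text
the job is handed in; nothing more can be done
None
```

The job is handed in: the four hoods stand upright and released on their seats, largest (c) next to the handpiece, then a, d and b, each within about 3 mm of centre in both views, with the phone left where it lay and about 27.5 s of the 96 s used.

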